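Latch the gear case cover, dip the gauge rod and hold it level over the tin

ROBOT

A 6-joint arm with a two-finger parallel gripper is mounted at the origin on a cart in front of the work surface, level with it; the furniture and walls round the work are solid. World frame = base frame: x ahead of the robot, y to its left, z up, the work surface at z = 0. Lengths are in m, angles in degrees, forces in N, time in s.
With the tool pointing down it reaches from about 0.3 to 0.75 m from the base axis. Payload 8.5 kg.
Tool frame: the origin (TCP) lies at the very end of the fingers, on their centre line; the grasp point (between the pads) lies 19 mm behind it (env.hold_point_z is the distance from the TCP to the grasp point, in m); z points along the fingers, y is the line along which they close (so a half turn about z gives the same grasp; the last joint's range is limited). The gripper opens to 85 mm and grips with 20 to 120 N. Pads are 22 mm wide; open, the fingers measure 114 mm over their backs; the gripper's body (76 mm by 85 mm) begins 54 mm behind the grasp point. The pads swing forward as they close: fully open they stand 13 mm farther back than shut.
Start: joints at [60.143, 21.807, 74.336, -0, 83.858, -12.336], TCP at [0.166, 0.524, 0.231] pointing down, gripper open.
Joint ranges: [-178.18, 178.18], [-50.72, 133.34], [12.68, 142.11], [-81.47, 261.47], [9.98, 163.14], [-165.26, 165.26]. Speed limits (degrees/s): [136.94, 136.94, 180, 180, 180, 180].

INTERFACE

Orientations are given as a 3x3 rotation matrix whose columns are the frame's x, y, z axes.
In Python, from rig import env, optics gives the robot as it stands.
- The arm moves only by the shell command python3 -m jog 'ROWS' [OPENING] [FORCE]. ROWS is JSON, a list of rows, each an object with "linear": the shift along the tool's x, y, z in units of 40 mm (1.0 is 40 mm), a list of three; "roll": the turn about the tool's z in units of 5 degrees (1.0 is 5 degrees). A call has 1 to 12 rows; each row shifts and turns the commanded pose from where the row before left it, along the tool's axes as they then stand; what a row does not reach is not made up. A row lasts 1/12 s, in which the tool goes at most 41.7 mm and 7.16 degrees, less where a joint would pass 70% of its speed; a pose out of reach is approached as far as the arm can. A call is refused whole if a number of a shift passes 1 or a number of a turn 1, either way. A call with a gripper value outside its range is refused whole. OPENING is the opening, from -1 (shut) to 1 (fully open), set as the call begins (- or left out, the last holds). The fingers move at their own pace and stop on an object; FORCE is the grip in N (left out, the last holds). Time passes only in rows, so rows that do not move let the fingers close. It gives the time, the measured TCP pose, the force, the opening and the grip force at its end, in the units of the state.
- env.observe(): the state, without advancing time (a new reading comes with each control period).
- optics.get_image(name): name is "side" or "top" or "wrist"; returns the picture (384x512x3 uint8, red, green, blue); there is no depth.
- optics.calibration(name): a dict with "fov_y" (degrees; the focal length in pixels is half the picture's height over the tangent of half this angle, whatever the lens; pixels are square), "cx", "cy" (the principal point, pixels), "T" (4x4, takes a point from camera to world coordinates). Camera axes: x right, y down, z forward; pixel columns grow to the right and rows downward; lengths in m; the calibration is good to about 2 mm. The wrist camera is an equidistant fisheye: a pixel r from the principal point sees the ray r / f radians off the axis. A picture is of the moment at which its call begins: read the wrist's pose just before it. calibration takes no time and is no camera call; for the wrist camera it gives the pose at the moment of the call.
- env.close_job(): hands the job in; it is judged then, once.
The state is a dict: "time_s": time; "q": joint angles; "qvel": joint speeds; "joint_efforts": joint torques, N m; "position": TCP position; "tool_rot": TCP orientation; "ft_force": force on the tool from outside, world axes, zero at the start; "wrist_torque": the same for the moment, N m; "grip_width": finger opening in m; "gripper_force": force on a finger pad.
Only numpy, scipy, OpenCV 4.12 (cv2) and the standard library are available. Lean on these libraries where they do the work, as an engineer would, in place of code of your own. Each camera call takes 0.05 s, during which the arm holds its last target. There are 200 camera calls.

TASK

Swing the hasp on the small grey gear case down flat over its staple, then take the gauge rod from its wooden rest and push it down the case's slanting guide tube until the collar stops on the tube's mouth. Draw the rod right out again and finish while still holding it in the gripper: level and still, with its tip over the middle of the open round tin, about 15 cm above the worktop, touching nothing. Leave the tin and the other things on the bench where they are.

Things in the scene. Friction and masses are not known exactly. Their poses are not given: they have to be found in the camera images.
- gear_case: Small grey gear case fixed to the bench on a dark foot plate 150 x 170 mm; it does not give. Origin: on the worktop under the case, z up. Case box x -55..55, y -55..75 mm; the top of its bright flat cover is at z 108 mm. The guide tube sticks out of the -y side; the hasp lies on the cover, hinged at the +x side.
- guide_tube: Steel tube fixed to the gear case, slanting 40 degrees from level. Origin: centre of its open mouth (x 0, y -110, z 130 mm of the case). z is the tube's axis, pointing out of the mouth, up and away from the case; the rod goes in along -z. Bore 16 mm wide, 121 mm deep (the collar stops on the mouth first); the last 16 mm widen into a funnel, 30 mm inside, 38 mm outside.
- hasp (a joint): Angle of the hasp (rad): 0 = closed, lying flat over its staple (hard stop); it starts standing open at 0.7 to 1.1. It turns about the gear case's y axis; opening lifts its free end from the -x side up towards +x. Friction (about 0.08 N m) keeps it wherever it is left.
- hasp_hinge (a point): Point on the hasp's hinge axis, fixed to the gear case at x 45, y 20, z 116 mm of the case. The axis runs along the case's y.
- hasp_tab (a point): Middle of the upper face of the hasp's free end, 83 mm from the hinge axis. The hasp is a flat steel strap 26 mm wide, 4 mm thick, reaching 100 mm from the axis; its last 33 mm are a plain tab, and a slot at 55 to 67 mm takes the staple, which rises 8 mm above the closed strap.
- gauge_rod: Gauge rod, 230 mm long, 0.12 to 0.2 kg. Origin: on its axis at the collar's seating face. +x runs to the tip: round steel shank 10 mm thick, 110 mm long, round end. Behind the face a collar 38 mm in diameter (x -8..0), then a black flat-sided handle, x -120..-8 mm, 16 mm wide along y, 22 mm tall along z. Balance point about x -47 mm. Starts level in its rest, z up.
- rod_tip (a point): The end of the rod's shank, 110 mm along +x from the rod's origin.
- rod_rest: Wooden rest fixed to the bench, foot 250 x 60 x 6 mm. Origin: on the worktop below the rod's collar face, x along the rod to its tip. Two saddles open upwards: under the shank at x 85, under the handle's rear at x -110 mm (40 mm wide, 55 mm high). The rod's axis lies 50 mm above the worktop; the handle from x -100 to -10 mm is free on both sides.
- screw_tin: Open round tin, 73 mm in diameter and 42 mm high, standing loose on the worktop. Origin: centre of its underside.
- electrical_tape: Roll of black tape lying flat, 62 mm across and 18 mm high, a bystander. Origin: centre of its underside.
- masking_tape: Roll of pale tape lying flat, 68 mm across and 24 mm high, a bystander. Origin: centre of its underside.
- spark_plug: Spark plug lying down, 78 mm long, a bystander. Origin: centre of its underside.
- wrench: Combination wrench lying flat, 162 mm long, a bystander. Origin: centre of its underside.
- pliers: Pliers lying flat, 168 mm long, a bystander. Origin: centre of its underside.
- torch: Black hand torch lying down, 112 mm long and 32 mm thick, a bystander. Origin: centre of its underside.
Things that resemble listed ones, but are neither listed nor needed, are in the scene too. Leave any yellow look-alike of the screw_tin alone.

How it is judged (in metres and radians):
On the way, in this order (a step that is already met when the one before it is completed fails the run):
1. the hasp lies closed over its staple (value of joint hasp below 0.06 rad), for 0.2 s.
2. the rod is in the guide tube with its collar stopped on the mouth (distance between gauge_rod and guide_tube below 0.006 m and z of gauge_rod in the frame of guide_tube below 0.004 m and angle between the x axis of gauge_rod and the z axis of guide_tube, either way round below 0.1 rad), for 0.2 s.
At the end, for the whole second after the job is handed in: The hasp is closed (under 0.06 rad); the rod is held by the fingers alone, at rest, level within 10 degrees, its tip within 30 mm of the tin's axis in plan and 100 to 210 mm above the worktop (value of joint hasp below 0.06 rad and horizontal distance between rod_tip and screw_tin below 0.03 m and height (world z) of rod_tip between 0.1 and 0.21 m and angle between gauge_rod's own x axis and vertical between 1.396 and 1.746 rad and contact force between the fingers and gauge_rod above 1 N and contact force between gauge_rod and gear_case below 0.1 N and contact force between gauge_rod and rod_rest below 0.1 N and contact force between gauge_rod and screw_tin below 0.1 N and linear speed of gauge_rod below 0.02 m/s and angular speed of gauge_rod below 0.15 rad/s); the arm keeps its last pose, push and grip.
It fails at once if the tin or a bystander is shifted by more than 30 mm (distance of any of screw_tin, electrical_tape, masking_tape, spark_plug, wrench, pliers, torch from where it was at the start of the episode above 0.03 m).
It also fails if it takes over 61 s, if anything falls off the work surface, if the arm or the gripper's body presses on something with over 40 N, if the wrist force passes 120 N, or if a joint passes its speed limit or range.

## Working session

There is one attempt and no reset: what is moved stays moved. The work goes in short steps, Python scripts to look and compute and a shell command to move; the robot and the scene stay as the last step left them, time stands still between calls to the robot, and variables do not carry over. Pictures are saved under pics/ and viewed, at most 10 in all, crops included, and the job is handed in when it is done.

```bash
ls; mkdir -p pics
python3 - <<'E'
from rig import env, optics
import cv2,numpy as np
for n in ("top","side"):
    im=optics.get_image(n); c=optics.calibration(n); print(n,c['fov_y'],c['cx'],c['cy'],np.round(c['T'],4).tolist())
    np.save(f'pics/{n}.npy',im)
    cv2.imwrite(f'pics/{n}.png',cv2.resize(im[:,:,::-1],(800,600),interpolation=cv2.INTER_CUBIC))
s=env.observe(); print(s['time_s'],np.round(s['tool_rot'],3).tolist(),s['position'],s['grip_width'],env.hold_point_z)
E
```

```text
pics
top 52.286589278604744 260.0032695206109 187.47089231322127 [[-0.0395, -0.9784, 0.2027, 0.3619], [-0.9992, 0.0393, -0.0053, 0.0503], [-0.0028, -0.2028, -0.9792, 1.1596], [0.0, 0.0, 0.0, 1.0]]
side 45.38799155909763 259.2868119712607 205.6255862459051 [[-0.9959, -0.0451, 0.079, 0.4512], [-0.0908, 0.5453, -0.8333, 1.284], [-0.0054, -0.837, -0.5472, 0.9278], [0.0, 0.0, 0.0, 1.0]]
0.1 [[-0.954, 0.301, -0.001], [0.301, 0.954, -0.001], [0.0, -0.001, -1.0]] [0.1654409  0.5242508  0.23077395] 0.08542181195915062 0.0187
```

View pics/top.png

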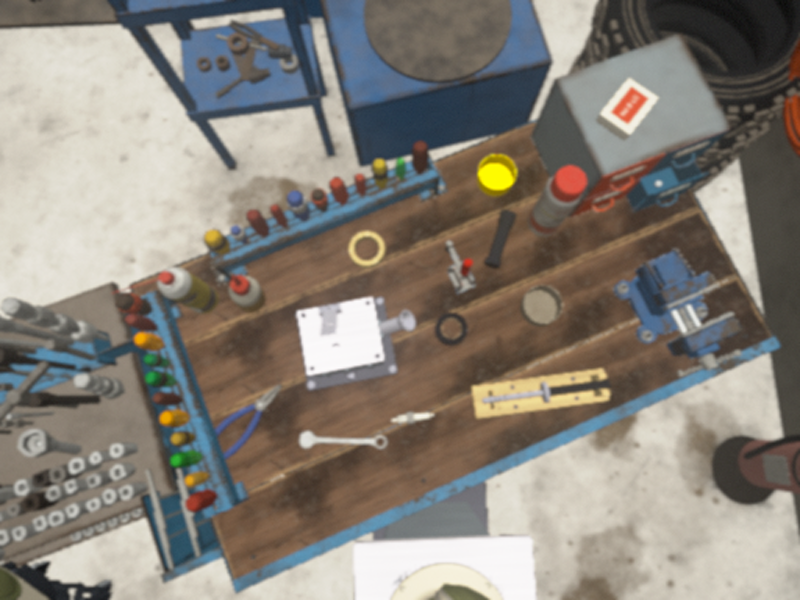

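View pics/side.png

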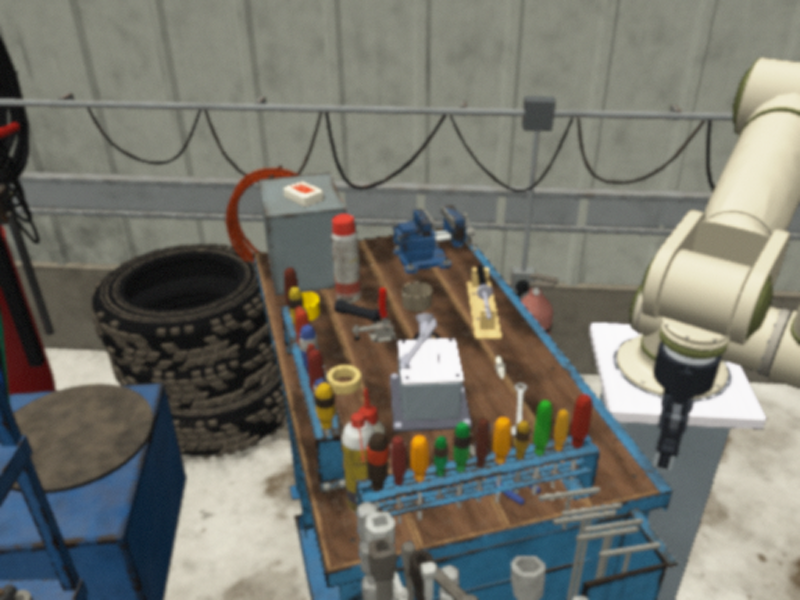

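The top view (shown at 800x600) has the case at (345,340), with its tube mouth at (405,320) and the hasp near (328,318). The rod and rest are at (540,393), with the shank to the left and the black handle to the right.

What could be mistaken for what:
- **Tin:** grey at (542,306), or the yellow look-alike at (497,175). I choose the grey one.
- **Rod:** on the rest at (540,393). The wrench (345,440), spark plug (412,417) and torch (500,238) are other elongated things. I choose the one on the wooden rest.
- **Hasp:** grey strap at (328,318). The red and grey clamp-like tool at (460,270) is not it.

Next I check these in one close crop.

```bash
cat > h.py <<'E'
import numpy as np, cv2
from rig import env, optics
def ray(c,u,v):
    f=192/np.tan(np.radians(c['fov_y']/2)); T=np.array(c['T'])
    d=T[:3,:3]@np.array([(u-c['cx'])/f,(v-c['cy'])/f,1]); return T[:3,3],d/np.linalg.norm(d)
def onz(c,u,v,z):
    o,d=ray(c,u,v); return o+d*(z-o[2])/d[2]
def proj(c,p):
    f=192/np.tan(np.radians(c['fov_y']/2)); T=np.array(c['T'])
    q=T[:3,:3].T@(np.array(p)-T[:3,3]); return np.array([c['cx']+f*q[0]/q[2],c['cy']+f*q[1]/q[2]])
def tri(rays):
    A=sum(np.eye(3)-np.outer(d,d) for o,d in rays); b=sum((np.eye(3)-np.outer(d,d))@o for o,d in rays)
    return np.linalg.solve(A,b)
E
python3 - <<'E'
from h import *
t=np.load('pics/top.npy'); c=optics.calibration('top'); hsv=cv2.cvtColor(t,cv2.COLOR_RGB2HSV)
def blobs(m,n,z):
    cs,_=cv2.findContours(m.astype(np.uint8),cv2.RETR_EXTERNAL,cv2.CHAIN_APPROX_NONE)
    for k in sorted(cs,key=cv2.contourArea)[::-1][:n]:
        (x,y),s,a=cv2.minAreaRect(k); b=cv2.boxPoints(((x,y),s,a)); w=np.array([onz(c,*p,z) for p in b])
        print(np.round([x,y],1),round(cv2.contourArea(k)),'ctr',onz(c,x,y,z).round(4)[:2],'sides',np.linalg.norm(w[1]-w[0]).round(3),np.linalg.norm(w[2]-w[1]).round(3),'dirs',np.degrees(np.arctan2(*(w[1]-w[0])[[1,0]])).round(1),np.degrees(np.arctan2(*(w[2]-w[1])[[1,0]])).round(1))
roi=np.zeros(t.shape[:2],bool); roi[180:260,180:280]=1
print('cover'); blobs((t.min(2)>215)&roi,2,.108)
roi[:]=0; roi[230:275,295:400]=1
print('foot'); blobs((hsv[:,:,1]>50)&(hsv[:,:,2]>140)&(hsv[:,:,0]<35)&roi,2,.006)
a=t[180:260,182:282]; b=t[225:280,295:400]; d=t[170:225,320:375]
up=lambda i,w,h:cv2.resize(i,(w,h),interpolation=cv2.INTER_CUBIC)
s=np.load('pics/side.npy')[190:285,245:335]
out=np.zeros((600,800,3),np.uint8); out[:320,:400]=up(a,400,320); out[320:540,:420]=up(b,420,220); out[320:540,430:650]=up(d,220,220); out[:317,420:720]=up(s,300,317)
cv2.imwrite('pics/crop.png',out[:,:,::-1])
E
```

```text
cover
[217.2 214.6] 1750 ctr [0.5092 0.1633] sides 0.138 0.113 dirs -81.2 -171.0
foot
[341.6 246.7] 1495 ctr [ 0.4148 -0.1869] sides 0.281 0.094 dirs -84.2 -177.9
```

View pics/crop.png

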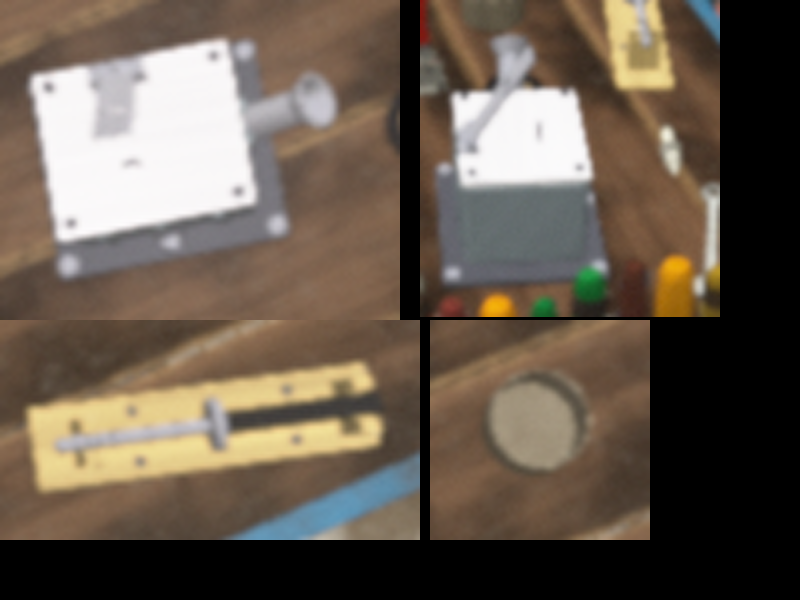

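The crop confirms four things:
- The rod lies with its tip at the left, its collar at about px (349,251) and its black handle to the right.
- The tin is grey and open.
- The hasp strap is up, with its free end at about px (210,213) in the top view.
- The tube mouth is at about px (261,205).

Now the numbers.

```bash
cat >> h.py <<'E'
psi=np.radians(8.9); Rc=np.array([[np.cos(psi),-np.sin(psi),0],[np.sin(psi),np.cos(psi),0],[0,0,1]])
oc=np.array([.5092,.1633,0])-Rc@np.array([0,.010,0])
def case(x,y,z): return oc+Rc@np.array([x,y,z])/1000
E
python3 - <<'E'
from h import *
ct=optics.calibration('top'); cs=optics.calibration('side')
m=case(0,-110,130); print('mouth',m.round(4),proj(ct,m).round(1),proj(cs,m).round(1))
for n in [(55,75),(-55,75),(55,-55),(-55,-55)]: print(n,((proj(ct,case(*n,108))-[182,180])*4).round(0),((proj(cs,case(*n,108))-[245,190])*3.333+[420,0]).round(0))
print('mouthcrop',((proj(ct,m)-[182,180])*4).round(0),((proj(cs,m)-[245,190])*3.333+[420,0]).round(0))
for th in (.7,.8,.9,1.,1.1):
    e=case(45-100*np.cos(th),20,116+100*np.sin(th)); print(th,((proj(ct,e)-[182,180])*4).round(0),((proj(cs,e)-[245,190])*3.333+[420,0]).round(0))
# rod
f=lambda x,y,z:onz(ct,295+x/4,225+(y-320)/4,z)
print('tip',f(54,445,.05),'collar l,r',f(212,425,.05),f(226,423,.05),'rear',f(382,402,.05),'front foot mid',f(33,450,.006),'rear foot mid',f(375,404,.006))
t=np.load('pics/top.npy'); g=cv2.cvtColor(t,cv2.COLOR_RGB2HSV)
# tin rim centre: crop ellipse about centre (537,420), z .042
for (x,y,z) in ((537,420,.042),): print('tin',onz(ct,320+(x-430)/4,170+(y-320)/4,z), 'diam',np.linalg.norm(onz(ct,320+57/4,195,z)-onz(ct,320+159/4,195,z)))
E
```

```text
mouth [0.5278 0.0447 0.13  ] [260.7 204.8] [271.9 202. ]
(55, 75) [33. 78.] [465. 179.]
(-55, 75) [ 59. 237.] [591. 173.]
(55, -55) [221.  42.] [456.  94.]
(-55, -55) [250. 200.] [573.  89.]
mouthcrop [315.  99.] [510.  40.]
0.7 [121. 175.] [559.  70.]
0.8 [118. 163.] [552.  64.]
0.9 [114. 150.] [543.  58.]
1.0 [111. 136.] [534.  52.]
1.1 [108. 121.] [524.  48.]
tip [ 0.39005223 -0.08332046  0.05      ] collar l,r [ 0.39944434 -0.19470006  0.05      ] [ 0.40043584 -0.20460732  0.05      ] rear [ 0.4106239  -0.31521727  0.05      ] front foot mid [ 0.38820325 -0.07316352  0.006     ] rear foot mid [ 0.41131821 -0.3244579   0.006     ]
tin [ 0.56081493 -0.20656939  0.042     ] diam 0.07400809232694475
```

```bash
cat >> h.py <<'E'
def go(p,yaw=None):
    "shift from present TCP to TCP target p, in tool units; yaw = wanted yaw of tool x, deg"
    s=env.observe(); R=np.array(s['tool_rot']); d=R.T@(np.array(p)-s['position'])/.04
    y=np.degrees(np.arctan2(R[1,0],R[0,0])); 
    print('t',round(s['time_s'],2),'TCP',np.round(s['position'],4),'yaw',round(y,2),'units',d.round(2),'roll',None if yaw is None else round(((y-yaw+180)%360-180)/5,2),'F',np.round(s['ft_force'],1),'w',round(s['grip_width'],4),'q',np.round(s['q']).astype(int))
E
python3 -m jog '[{"linear":[0,0,-0.25],"roll":1},{"linear":[0,0,-0.25],"roll":1},{"linear":[0,0,-0.25],"roll":1},{"linear":[0,0,-0.25],"roll":1},{"linear":[0,0,-0.25],"roll":1},{"linear":[0,0,-0.25],"roll":1},{"linear":[0,0,-0.25],"roll":1},{"linear":[0,0,-0.25],"roll":1},{"linear":[0,0,-0.25],"roll":1},{"linear":[0,0,-0.25],"roll":1},{"linear":[0,0,0],"roll":1},{"linear":[0,0,0],"roll":1}]' -1
python3 -m jog '[{"linear":[0,0,0],"roll":0.7},{"linear":[0,0,0],"roll":0}]'
python3 -c "
from h import *
go(case(30,20,240),98.9)"
```

```text
time_s: 1.1
position: [0.1656, 0.5245, 0.3316]
tool_rot: [[-0.212, 0.977, 0.0], [0.977, 0.212, 0.0], [0.0, 0.0, -1.0]]
ft_force: [-0.2, 0.7, 0.2]
grip_width: 0.0
gripper_force: 0.0
time_s: 1.27
position: [0.1655, 0.5244, 0.331]
tool_rot: [[-0.154, 0.988, -0.0], [0.988, 0.154, -0.001], [-0.001, -0.0, -1.0]]
ft_force: [-0.8, -0.2, -0.1]
grip_width: 0.0002
gripper_force: 0.0
t 1.27 TCP [0.1655 0.5244 0.331 ] yaw 98.86 units [-9.99  7.85  2.28] roll -0.01 F [-0.8 -0.2 -0.1] w 0.0002 q [60 19 62  0 99 51]
```

```bash
python3 -m jog '[{"linear":[-0.72,0.56,0.1],"roll":0},{"linear":[-0.72,0.56,0.1],"roll":0},{"linear":[-0.72,0.56,0.1],"roll":0},{"linear":[-0.72,0.56,0.1],"roll":0},{"linear":[-0.72,0.56,0.1],"roll":0},{"linear":[-0.72,0.56,0.1],"roll":0},{"linear":[-0.72,0.56,0.1],"roll":0},{"linear":[-0.72,0.56,0.1],"roll":0},{"linear":[-0.72,0.56,0.1],"roll":0},{"linear":[-0.72,0.56,0.1],"roll":0},{"linear":[-0.72,0.56,0.1],"roll":0},{"linear":[-0.72,0.56,0.1],"roll":0}]' | head -2
python3 -m jog '[{"linear":[-0.7,0.55,0.1],"roll":0},{"linear":[-0.7,0.55,0.1],"roll":0},{"linear":[0,0,0],"roll":0},{"linear":[0,0,0],"roll":0}]' | head -2
python3 - <<'E'
from h import *
go(case(30,20,220),98.9); go(case(16,20,192))
a=optics.get_image('side')[150:290,220:340]; b=optics.get_image('top')[150:270,180:290]
up=lambda i,w,h:cv2.resize(i,(w,h),interpolation=cv2.INTER_CUBIC)
cv2.imwrite('pics/hasp1.png',np.hstack([up(a,400,466),up(b,400,466)])[:,:,::-1])
E
```

```text
time_s: 2.27
position: [0.486, 0.2235, 0.283]
time_s: 2.6
position: [0.538, 0.1753, 0.2742]
t 2.6 TCP [0.538  0.1753 0.2742] yaw 98.93 units [ 0.06 -0.    1.36] roll 0.01 F [-0.2 -0.2 -0.3] w -0.0001 q [ 6 22 67  0 91 -3]
t 2.6 TCP [0.538  0.1753 0.2742] yaw 98.93 units [ 0.06 -0.35  2.06] roll None F [-0.2 -0.2 -0.3] w -0.0001 q [ 6 22 67  0 91 -3]
```

View pics/hasp1.png

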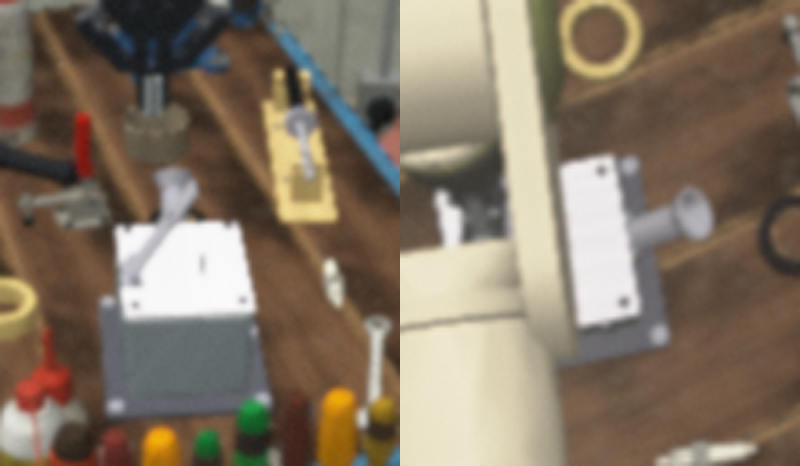

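The side view shows the closed fingers at (150,115), above and on the hinge side of the raised strap, whose end is near (178,180). I'll sweep the strap down along its arc.

```bash
python3 -m jog '[{"linear":[0,0,0.5],"roll":0},{"linear":[0,0,0.5],"roll":0},{"linear":[0.05,-0.15,0.5],"roll":0},{"linear":[0,-0.2,0.5],"roll":0},{"linear":[0,-0.2,0.22],"roll":0},{"linear":[0,-0.2,0.22],"roll":0},{"linear":[0,-0.2,0.22],"roll":0},{"linear":[0,-0.2,0.22],"roll":0}]'
python3 -m jog '[{"linear":[0,-0.18,0.24],"roll":0},{"linear":[0,-0.17,0.24],"roll":0},{"linear":[0,-0.14,0.25],"roll":0},{"linear":[0,-0.14,0.25],"roll":0},{"linear":[0,0,0],"roll":0},{"linear":[0,0,0],"roll":0}]'
python3 -c "
from h import *
go(case(-41,20,116),98.9)"
```

```text
time_s: 3.37
position: [0.4905, 0.1725, 0.1604]
tool_rot: [[-0.159, 0.987, 0.002], [0.987, 0.159, 0.0], [0.0, 0.002, -1.0]]
ft_force: [1.7, -0.3, 0.2]
grip_width: -0.0001
gripper_force: 0.5
time_s: 3.87
position: [0.466, 0.1683, 0.1214]
tool_rot: [[-0.158, 0.987, 0.0], [0.987, 0.158, 0.0], [0.0, 0.0, -1.0]]
ft_force: [-0.0, 0.1, 0.1]
grip_width: 0.0003
gripper_force: 0.0
t 3.87 TCP [0.466  0.1683 0.1214] yaw 99.09 units [-0.04  0.02  0.13] roll 0.04 F [-0.   0.1  0.1] w 0.0003 q [ 6 23 93  0 64 -3]
```

```bash
python3 -m jog '[{"linear":[0,0,0.05],"roll":0},{"linear":[0,0,0.05],"roll":0},{"linear":[0,0,0],"roll":0}]' | sed -n '2p;4p'
python3 -m jog '[{"linear":[0,0,0.05],"roll":0},{"linear":[0,0,0.05],"roll":0},{"linear":[0,0,0],"roll":0}]'| sed -n '2p;4p'
```

```text
position: [0.4671, 0.1679, 0.1178]
ft_force: [-1.1, 0.9, 7.0]
position: [0.4673, 0.1679, 0.1166]
ft_force: [-10.6, -1.0, 35.0]
```

```bash
python3 -m jog '[{"linear":[0,0,0],"roll":0},{"linear":[0,0,0],"roll":0},{"linear":[0,0,0],"roll":0},{"linear":[0,0,-0.5],"roll":0},{"linear":[0,0,-0.8],"roll":0},{"linear":[0,0,-0.8],"roll":0.8},{"linear":[0,0,0],"roll":0},{"linear":[0,0,0],"roll":0}]' | head -2
python3 - <<'E'
from h import *
go([.4056,-.2645,.15],95.1)
s=optics.get_image('side')[190:260,250:330]; cv2.imwrite('pics/hasp2.png',cv2.resize(s,(480,420),interpolation=cv2.INTER_CUBIC)[:,:,::-1])
E
```

```text
time_s: 5.03
position: [0.4673, 0.1676, 0.1984]
t 5.03 TCP [0.4673 0.1676 0.1984] yaw 95.01 units [-10.63  -2.48   1.2 ] roll -0.02 F [-0.5 -0.8 -0.3] w -0.0 q [ 6 18 86  0 76  1]
```

View pics/hasp2.png

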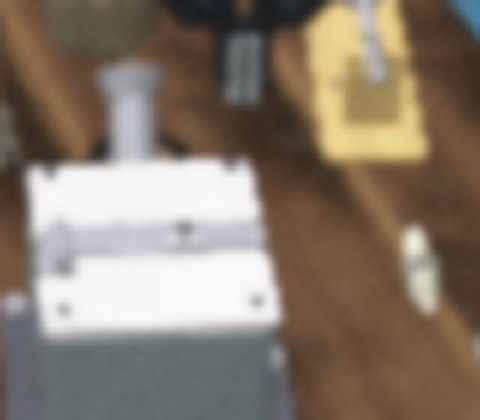

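The hasp lies flat across the cover, with the staple showing through the slot at (183,230). Next is the rod.

```bash
python3 -m jog '[{"linear":[-0.88,-0.2,0.1],"roll":0},{"linear":[-0.88,-0.2,0.1],"roll":0},{"linear":[-0.88,-0.2,0.1],"roll":0},{"linear":[-0.88,-0.2,0.1],"roll":0},{"linear":[-0.88,-0.2,0.1],"roll":0},{"linear":[-0.88,-0.2,0.1],"roll":0},{"linear":[-0.88,-0.2,0.1],"roll":0},{"linear":[-0.88,-0.2,0.1],"roll":0},{"linear":[-0.88,-0.2,0.1],"roll":0},{"linear":[-0.88,-0.2,0.1],"roll":0},{"linear":[-0.88,-0.2,0.1],"roll":0},{"linear":[-0.88,-0.2,0.1],"roll":0}]' 0 | head -2
python3 -m jog '[{"linear":[0,0,0],"roll":0},{"linear":[0,0,0],"roll":0}]' | head -2
python3 - <<'E'
from h import *
go([.4056,-.2645,.031],95.1)
c=optics.calibration('wrist'); print({k:np.round(v,3).tolist() for k,v in c.items()})
w=optics.get_image('wrist'); s=optics.get_image('side')[160:230,280:350]
up=lambda i,a,b:cv2.resize(i,(a,b),interpolation=cv2.INTER_CUBIC)
cv2.imwrite('pics/rod1.png',np.hstack([up(w,533,400),up(s,260,400)])[:,:,::-1])
E
```

```text
time_s: 6.08
position: [0.4065, -0.263, 0.1474]
time_s: 6.25
position: [0.4067, -0.2626, 0.1472]
t 6.25 TCP [ 0.4067 -0.2626  0.1472] yaw 94.84 units [-0.05 -0.03  2.91] roll -0.05 F [ 0.7 -0.   0.1] w 0.0427 q [-47  20  92   0  68 -52]
{'fov_y': 65.706, 'cx': 257.71, 'cy': 191.978, 'T': [[0.996, 0.081, 0.025, 0.4], [0.085, -0.946, -0.312, -0.181], [-0.002, 0.313, -0.95, 0.289], [0.0, 0.0, 0.0, 1.0]]}
```

View pics/rod1.png

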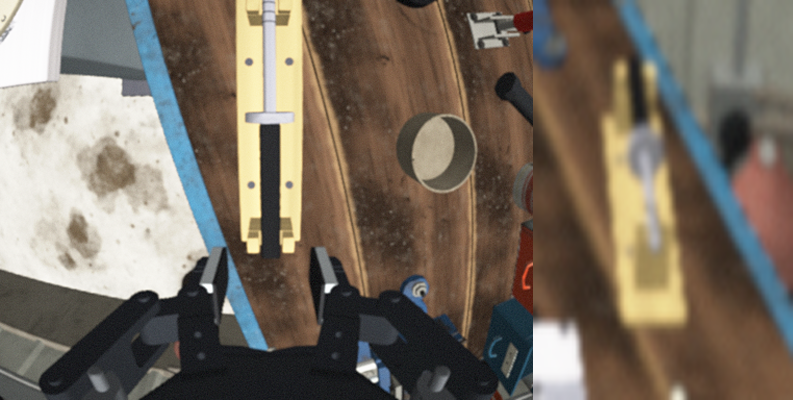

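The wrist view shows the rod between the fingers: collar at (269,118), rear end at (270,257), tip side upward. The tin is at (437,153). I'll check the positions with the fisheye rays.

```bash
cat >> h.py <<'E'
def wray(c,u,v):
    f=192/np.tan(np.radians(c['fov_y']/2)); T=np.array(c['T']); a=np.array([u-c['cx'],v-c['cy']]); r=np.hypot(*a); th=r/f
    d=np.r_[np.sin(th)*a/max(r,1e-9),np.cos(th)]; return T[:3,3],T[:3,:3]@d
def wz(c,u,v,z):
    o,d=wray(c,u,v); return o+d*(z-o[2])/d[2]
E
python3 - <<'E'
from h import *
c=optics.calibration('wrist'); k=512/533
for n,u,v,z in (('collar face',269,112,.05),('handle mid',270,190,.061),('rear',270,255,.061),('shank',269,40,.055),('tinrim l',397,150,.042),('tinrim r',476,153,.042),('rim t',437,114,.042),('rim b',443,192,.042)): print(n,wz(c,u*k,v*k,z).round(4))
E
```

```text
collar face [ 0.4013 -0.1877  0.05  ]
handle mid [ 0.4073 -0.2467  0.061 ]
rear [ 0.4124 -0.3031  0.061 ]
shank [ 0.3964 -0.1325  0.055 ]
tinrim l [ 0.513  -0.2065  0.042 ]
tinrim r [ 0.5998 -0.1968  0.042 ]
rim t [ 0.5474 -0.1691  0.042 ]
rim b [ 0.5697 -0.2388  0.042 ]
```

```bash
python3 -m jog '[{"linear":[-0.05,-0.03,0.6],"roll":0},{"linear":[0,0,0.6],"roll":0},{"linear":[0,0,0.6],"roll":0},{"linear":[0,0,0.5],"roll":0},{"linear":[0,0,0.4],"roll":0},{"linear":[0,0,0.2],"roll":0},{"linear":[0,0,0],"roll":0},{"linear":[0,0,0],"roll":0}]' | sed -n '2p;4p'
python3 -m jog '[{"linear":[0,0,0],"roll":0},{"linear":[0,0,0],"roll":0},{"linear":[0,0,0],"roll":0},{"linear":[0,0,0],"roll":0},{"linear":[0,0,0],"roll":0},{"linear":[0,0,0],"roll":0}]' -1 25
python3 -m jog '[{"linear":[0,0,-0.3],"roll":0},{"linear":[0,0,-0.5],"roll":0},{"linear":[0,0,-0.7],"roll":0},{"linear":[0,0,-0.7],"roll":0},{"linear":[0,0,-0.7],"roll":0},{"linear":[0,0,-0.5],"roll":0},{"linear":[0,0,0],"roll":0},{"linear":[0,0,0],"roll":0}]'
python3 - <<'E'
from h import *
m=case(0,-110,130); go(m)
w=optics.get_image('wrist'); s=optics.get_image('side')[120:230,260:370]
up=lambda i,a,b:cv2.resize(i,(a,b),interpolation=cv2.INTER_CUBIC)
cv2.imwrite('pics/rod2.png',np.hstack([up(w,400,300),up(s,300,300)])[:,:,::-1])
E
```

```text
position: [0.4069, -0.2632, 0.0333]
ft_force: [0.6, -0.7, 0.3]
time_s: 7.52
position: [0.407, -0.264, 0.0339]
tool_rot: [[-0.087, 0.996, 0.001], [0.996, 0.087, -0.001], [-0.001, 0.001, -1.0]]
ft_force: [-0.0, 1.3, 6.2]
grip_width: 0.0153
gripper_force: 27.2
time_s: 8.18
position: [0.4066, -0.2638, 0.1694]
tool_rot: [[-0.087, 0.996, 0.001], [0.996, 0.087, -0.001], [-0.001, 0.001, -1.0]]
ft_force: [0.2, 0.6, -3.1]
grip_width: 0.0153
gripper_force: 26.0
t 8.18 TCP [ 0.4066 -0.2638  0.1694] yaw 94.98 units [7.42 3.69 0.98] roll None F [ 0.2  0.6 -3.1] w 0.0153 q [-47  19  90   0  71 -52]
```

View pics/rod2.png

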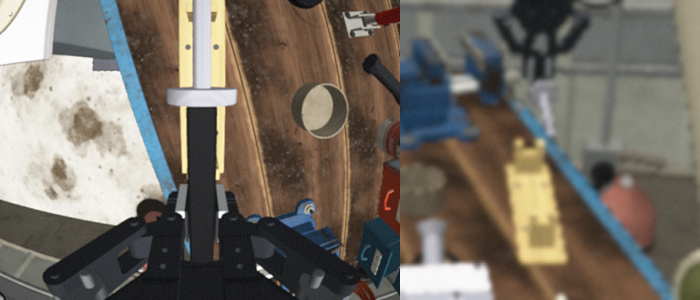

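The rod is held and looks level: collar at (203,95) in the wrist view, tip forward. Next I plan the approach to the funnel and check the clearance to the red clamp.

```bash
python3 - <<'E'
from h import *
ct=optics.calibration('top'); cs=optics.calibration('side')
print('clamp red',tri([ray(ct,298,170),ray(cs,244,186)]).round(3), 'vise',onz(ct,397,185,.0).round(3))
go(case(0,-315,150),98.9); print(case(0,-315,109),case(0,-164,0))
E
python3 -m jog '[{"linear":[0,0,0],"roll":-0.78},{"linear":[0,0,0],"roll":0}]' | sed -n '2,3p'
python3 -c "
from h import *
go(case(0,-315,150),98.9)"
```

```text
clamp red [ 0.626 -0.061  0.121] vise [ 0.593 -0.371  0.   ]
t 8.28 TCP [ 0.4061 -0.2633  0.1678] yaw 94.97 units [2.29 4.05 0.44] roll -0.79 F [-0.2 -1.2 -2.4] w 0.0157 q [-47  19  91   0  71 -52]
[ 0.55948088 -0.15778696  0.109     ] [ 0.53611961 -0.00860502  0.        ]
position: [0.4061, -0.2633, 0.1676]
tool_rot: [[-0.157, 0.988, -0.002], [0.988, 0.157, 0.002], [0.002, -0.002, -1.0]]
t 8.45 TCP [ 0.4061 -0.2633  0.1676] yaw 99.01 units [2.   4.2  0.44] roll 0.02 F [-0.4 -0.1 -1.6] w 0.0155 q [-47  19  91   0  71 -56]
```

```bash
python3 -m jog '[{"linear":[0,0.6,0],"roll":0},{"linear":[0.2,0.6,0.06],"roll":0},{"linear":[0.3,0.6,0.06],"roll":0},{"linear":[0.3,0.6,0.08],"roll":0},{"linear":[0.3,0.6,0.08],"roll":0},{"linear":[0.3,0.6,0.08],"roll":0},{"linear":[0.3,0.6,0.08],"roll":0},{"linear":[0.3,0,0.4],"roll":0},{"linear":[0,0,0.4],"roll":0},{"linear":[0,0,0.22],"roll":0},{"linear":[0,0,0],"roll":0},{"linear":[0,0,0],"roll":0}]' | sed -n '2p;4p'
python3 - <<'E'
from h import *
go(case(0,-315,109),98.9)
s=optics.get_image('side')[150:240,230:330];t=optics.get_image('top')[170:240,240:340]; w=optics.get_image('wrist')
up=lambda i,a,b:cv2.resize(i,(a,b),interpolation=cv2.INTER_CUBIC)
cv2.imwrite('pics/ins1.png',np.hstack([up(w,400,300),up(s,333,300)])[:,:,::-1])
E
```

```text
position: [0.56, -0.1591, 0.1101]
ft_force: [0.4, -0.1, -1.1]
t 9.45 TCP [ 0.56   -0.1591  0.1101] yaw 98.8 units [ 0.04 -0.01  0.03] roll -0.02 F [ 0.4 -0.1 -1.1] w 0.0156 q [-28  31  80   0  69 -36]
```

View pics/ins1.png

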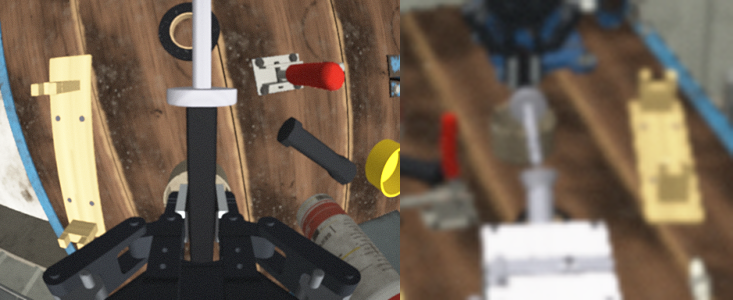

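The wrist view shows the rod straight ahead. The side view has the tip at (537,162), just short of the mouth at (540,175). I'll compare that with the expected projection before pushing.

```bash
python3 - <<'E'
from h import *
cs=optics.calibration('side')
for n,p in (('mouth',(0,-110,130)),('tip',(0,-135,128)),('tip+10',(0,-135,138)),('collar',(0,-245,128))):
    print(n,((proj(cs,case(*p))-[230,150])*3.33+[400,0]).round(0))
E
python3 -m jog '[{"linear":[0.3,0,0],"roll":0},{"linear":[0.2,0,0],"roll":0},{"linear":[0.2,0,0],"roll":0},{"linear":[0,0,0],"roll":0},{"linear":[0,0,0],"roll":0}]' | sed -n '2p;4p'
```

```text
mouth [540. 173.]
tip [537. 161.]
tip+10 [538. 153.]
collar [528. 105.]
position: [0.5559, -0.1304, 0.1108]
ft_force: [0.3, -0.1, -1.3]
```

```bash
python3 -m jog '[{"linear":[0.12,0,0],"roll":0},{"linear":[0,0,0],"roll":0},{"linear":[0,0,0],"roll":0}]' | sed -n '2p;4p'
python3 -m jog '[{"linear":[0.12,0,0],"roll":0},{"linear":[0,0,0],"roll":0},{"linear":[0,0,0],"roll":0}]' | sed -n '2p;4p'
```

```text
position: [0.5551, -0.1264, 0.1105]
ft_force: [0.6, 0.5, -1.6]
position: [0.5544, -0.1215, 0.1105]
ft_force: [-0.9, 0.3, -1.2]
```

```bash
python3 -m jog '[{"linear":[0.1,0,0],"roll":0},{"linear":[0,0,0],"roll":0},{"linear":[0,0,0],"roll":0}]' | sed -n '2p;4p'
python3 -m jog '[{"linear":[0.1,0,-0.1],"roll":0},{"linear":[0.05,0,-0.1],"roll":0},{"linear":[0,0,0],"roll":0}]' | sed -n '2p;4p'
```

```text
position: [0.5542, -0.1183, 0.1107]
ft_force: [1.8, -3.3, -3.5]
position: [0.5544, -0.1148, 0.1202]
ft_force: [2.9, -15.5, -2.0]
```

```bash
python3 -m jog '[{"linear":[0.02,0,-0.15],"roll":0},{"linear":[0.02,0,-0.15],"roll":0},{"linear":[0.03,0,-0.15],"roll":0},{"linear":[0,0,0],"roll":0}]' | sed -n '2p;4p'
python3 - <<'E'
from h import *
go(case(0,-120,130))
s=optics.get_image('side')[150:240,230:330]; w=optics.get_image('wrist')
up=lambda i,a,b:cv2.resize(i,(a,b),interpolation=cv2.INTER_CUBIC)
cv2.imwrite('pics/ins2.png',np.hstack([up(w,400,300),up(s,333,300)])[:,:,::-1])
E
```

```text
position: [0.5535, -0.1108, 0.1382]
ft_force: [1.1, -8.9, -0.7]
t 11.35 TCP [ 0.5535 -0.1108  0.1382] yaw 98.86 units [ 3.69 -0.04  0.19] roll None F [ 1.1 -8.9 -0.7] w 0.0159 q [-23  28  81   0  71 -32]
```

View pics/ins2.png

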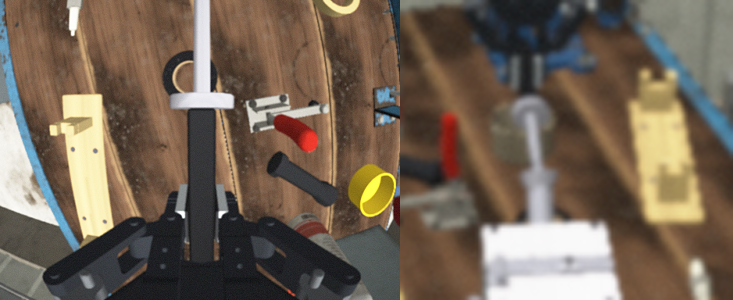

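The collar looks about 7% smaller in the wrist view, (202,101) against (202,96). The tip end is therefore dropping, so the rod is pivoting in the pads as intended. I continue the arc about the tip.

```bash
python3 -m jog '[{"linear":[0.04,0,-0.16],"roll":0},{"linear":[0.04,0,-0.16],"roll":0},{"linear":[0.04,0,-0.16],"roll":0},{"linear":[0.04,0,-0.14],"roll":0},{"linear":[0,0,0],"roll":0}]' | sed -n '2p;4p'
python3 -m jog '[{"linear":[0.07,0,-0.18],"roll":0},{"linear":[0.08,0,-0.18],"roll":0},{"linear":[0.09,0,-0.18],"roll":0},{"linear":[0.09,0,-0.16],"roll":0},{"linear":[0,0,0],"roll":0}]' | sed -n '2p;4p'
python3 -c "
from h import *
go(case(0,-110,130))"
```

```text
position: [0.5517, -0.1021, 0.1627]
ft_force: [1.3, -0.9, -2.6]
position: [0.5497, -0.089, 0.191]
ft_force: [0.6, -0.8, -1.3]
t 12.28 TCP [ 0.5497 -0.089   0.191 ] yaw 98.92 units [ 3.39 -0.03  1.52] roll None F [ 0.6 -0.8 -1.3] w 0.0155 q [-21  24  77   0  78 -30]
```

```bash
cat >> h.py <<'E'
def collar(im):
    "im RGB 400x300: widest bright row-run near column 200, its row and width"
    g=im[:200,120:280].min(2); best=[]
    m=(g>125)&(im[:200,120:280].max(2)-g<45); m=cv2.morphologyEx(m.astype(np.uint8),cv2.MORPH_OPEN,np.ones((5,3)))
    n,l,st,_=cv2.connectedComponentsWithStats(m); k=l[:,60:105]; k=np.bincount(k[k>0]).argmax()
    r=np.where(l==k); w=np.array([(l[i]==k).sum() for i in range(200)]); s=np.where((w>0))[0]
    c=np.where(w>w.max()*.8)[0]; sh=[w[i] for i in s if w[i]<w.max()*.5]
    print('collar rows',c.min(),c.max(),'width',w.max(),'shank rows',s.min(),s.max(),'shank w top',w[s.min()+3])
def wsmall(): return cv2.resize(optics.get_image('wrist'),(400,300),interpolation=cv2.INTER_AREA)
E
python3 - <<'E'
from h import *
for n in ('rod2','ins1','ins2'): collar(cv2.imread(f'pics/{n}.png')[:,:400,::-1])
w=wsmall(); cv2.imwrite('pics/w3.png',w[:,:,::-1]); collar(w)
E
```

```text
collar rows 90 105 width 69 shank rows 0 106 shank w top 17
collar rows 89 105 width 69 shank rows 0 106 shank w top 18
collar rows 93 107 width 63 shank rows 0 108 shank w top 16
collar rows 100 112 width 54 shank rows 0 123 shank w top 32
```

The collar width gives a pitch of about 29°, as planned. I finish the arc to 40° and then push along the tube axis.

```bash
python3 -m jog '[{"linear":[0.1,0,-0.12],"roll":0},{"linear":[0.11,0,-0.12],"roll":0},{"linear":[0.11,0,-0.12],"roll":0},{"linear":[0.12,0,-0.12],"roll":0},{"linear":[0,0,0],"roll":0}]' | sed -n '2p;4p'
python3 - <<'E'
from h import *
go(case(0,-110,130)); collar(wsmall())
E
```

```text
position: [0.5468, -0.0713, 0.2096]
ft_force: [0.1, -0.6, -1.6]
t 12.75 TCP [ 0.5468 -0.0713  0.2096] yaw 98.93 units [ 2.94 -0.02  1.99] roll None F [ 0.1 -0.6 -1.6] w 0.0157 q [-20  23  76   0  81 -29]
collar rows 106 117 width 51 shank rows 0 131 shank w top 21
```

```bash
python3 -m jog '[{"linear":[0.11,0,0.096],"roll":0},{"linear":[0.115,0,0.096],"roll":0},{"linear":[0.115,0,0.096],"roll":0},{"linear":[0,0,0],"roll":0}]' | sed -n '2p;4p'
python3 -m jog '[{"linear":[0.115,0,0.096],"roll":0},{"linear":[0.115,0,0.096],"roll":0},{"linear":[0.115,0,0.096],"roll":0},{"linear":[0,0,0],"roll":0}]' | sed -n '2p;4p'
python3 -c "
from h import *
go(case(0,-110,130)); collar(wsmall())"
```

```text
position: [0.5439, -0.0577, 0.1958]
ft_force: [0.3, 0.5, -2.1]
position: [0.5419, -0.0442, 0.1845]
ft_force: [-0.0, -0.6, -1.2]
t 13.47 TCP [ 0.5419 -0.0442  0.1845] yaw 98.92 units [ 2.25 -0.    1.37] roll None F [-0.  -0.6 -1.2] w 0.0155 q [-17  23  80   0  77 -26]
collar rows 0 12 width 120 shank rows 0 131 shank w top 107
```

```bash
python3 -m jog '[{"linear":[0.15,0,0.117],"roll":0},{"linear":[0.15,0,0.117],"roll":0},{"linear":[0.15,0,0.117],"roll":0},{"linear":[0,0,0],"roll":0}]' | sed -n '2p;4p'
python3 -m jog '[{"linear":[0.15,0,0.117],"roll":0},{"linear":[0.15,0,0.117],"roll":0},{"linear":[0,0,0],"roll":0},{"linear":[0,0,0],"roll":0}]' | sed -n '2p;4p'
python3 -c "
from h import *
go(case(0,-110,130))"
```

```text
position: [0.539, -0.0261, 0.1703]
ft_force: [-0.2, -0.8, -2.5]
position: [0.5377, -0.0152, 0.1618]
ft_force: [1.3, -0.4, -2.1]
t 14.18 TCP [ 0.5377 -0.0152  0.1618] yaw 98.91 units [ 1.52 -0.01  0.8 ] roll None F [ 1.3 -0.4 -2.1] w 0.0151 q [-14  24  83   0  73 -23]
```

```bash
python3 -m jog '[{"linear":[0.08,0,0.065],"roll":0},{"linear":[0.06,0,0.05],"roll":0},{"linear":[0,0,0],"roll":0},{"linear":[0,0,0],"roll":0}]' | sed -n '2p;4p'
python3 -m jog '[{"linear":[0.04,0,0.033],"roll":0},{"linear":[0.04,0,0.033],"roll":0},{"linear":[0,0,0],"roll":0}]' | sed -n '2p;4p'
python3 -m jog '[{"linear":[0.04,0,0.033],"roll":0},{"linear":[0.04,0,0.033],"roll":0},{"linear":[0,0,0],"roll":0}]' | sed -n '2p;4p'
python3 -c "
from h import *
go(case(0,-110,130))"
```

```text
position: [0.5369, -0.0099, 0.1574]
ft_force: [-0.1, -0.3, -2.1]
position: [0.5369, -0.0079, 0.1559]
ft_force: [-1.1, -5.6, 5.0]
position: [0.5374, -0.0074, 0.1558]
ft_force: [-6.4, -18.2, 22.3]
t 15.02 TCP [ 0.5374 -0.0074  0.1558] yaw 98.88 units [ 1.33 -0.04  0.63] roll None F [ -6.4 -18.2  22.3] w 0.0155 q [-13  24  84   0  72 -22]
```

It is seated: the axial push rose to about 29 N, and the TCP stopped where the geometry puts the collar on the mouth. I hold briefly, then draw the rod out.

```bash
python3 -m jog '[{"linear":[0,0,0],"roll":0},{"linear":[0,0,0],"roll":0},{"linear":[0,0,0],"roll":0},{"linear":[-0.04,0,-0.033],"roll":0},{"linear":[-0.1,0,-0.082],"roll":0},{"linear":[-0.15,0,-0.125],"roll":0},{"linear":[-0.2,0,-0.168],"roll":0},{"linear":[-0.2,0,-0.168],"roll":0},{"linear":[-0.2,0,-0.168],"roll":0},{"linear":[-0.2,0,-0.168],"roll":0},{"linear":[-0.2,0,-0.168],"roll":0},{"linear":[-0.2,0,-0.168],"roll":0}]' | sed -n '2p;4p'
python3 -m jog '[{"linear":[-0.2,0,-0.168],"roll":0},{"linear":[-0.2,0,-0.168],"roll":0},{"linear":[-0.2,0,-0.168],"roll":0},{"linear":[-0.2,0,-0.168],"roll":0},{"linear":[-0.2,0,-0.168],"roll":0},{"linear":[-0.2,0,-0.168],"roll":0},{"linear":[0,0,0],"roll":0},{"linear":[0,0,0],"roll":0}]' | sed -n '2p;4p'
python3 -c "
from h import *
go(case(0,-110,130)); w=wsmall(); collar(w); print(optics.calibration('wrist')['T'][2][3])"
```

```text
position: [0.5453, -0.0635, 0.2028]
ft_force: [0.8, -0.5, -1.5]
position: [0.5527, -0.1103, 0.2426]
ft_force: [-0.3, 0.7, -1.2]
t 16.68 TCP [ 0.5527 -0.1103  0.2426] yaw 98.84 units [ 3.93 -0.02  2.81] roll None F [-0.3  0.7 -1.2] w 0.0155 q [-23  23  71   0  86 -32]
collar rows 107 117 width 52 shank rows 0 131 shank w top 29
0.3842526291528295
```

The rod is out, with its tip about 25 mm clear of the mouth. I'll carry it back over the rest and press the shank on the front saddle to level it in the grip.

```bash
python3 -m jog '[{"linear":[0,0,0],"roll":0.77},{"linear":[0,0,0],"roll":0}]' | sed -n '2p'
python3 -c "
from h import *
go([.4029,-.2345,.242],95.07)"
```

```text
position: [0.5524, -0.1095, 0.242]
t 16.9 TCP [ 0.5524 -0.1095  0.242 ] yaw 94.92 units [-2.79 -3.99  0.  ] roll -0.03 F [-0.1  0.2 -1.3] w 0.0155 q [-23  23  71   0  86 -28]
```

```bash
python3 -m jog '[{"linear":[-0.4,-0.57,0],"roll":0},{"linear":[-0.4,-0.57,0],"roll":0},{"linear":[-0.4,-0.57,0],"roll":0},{"linear":[-0.4,-0.57,0],"roll":0},{"linear":[-0.4,-0.57,0],"roll":0},{"linear":[-0.4,-0.57,0],"roll":0},{"linear":[-0.4,-0.57,0],"roll":0},{"linear":[0,0,0.5],"roll":0},{"linear":[0,0,0.5],"roll":0},{"linear":[0,0,0.5],"roll":0},{"linear":[0,0,0],"roll":0},{"linear":[0,0,0],"roll":0}]' | sed -n '2p;4p'
python3 - <<'E'
from h import *
go([.4029,-.2345,.031],95.07)
s=optics.get_image('side')[140:240,270:370]; w=optics.get_image('wrist')
up=lambda i,a,b:cv2.resize(i,(a,b),interpolation=cv2.INTER_CUBIC)
cv2.imwrite('pics/lev1.png',np.hstack([up(w,400,300),up(s,400,300)])[:,:,::-1])
E
```

```text
position: [0.4033, -0.2351, 0.1823]
ft_force: [-0.4, 0.3, -1.3]
t 17.9 TCP [ 0.4033 -0.2351  0.1823] yaw 95.11 units [ 0.01 -0.    3.78] roll 0.01 F [-0.4  0.3 -1.3] w 0.0156 q [-45  16  92   0  72 -50]
```

View pics/lev1.png

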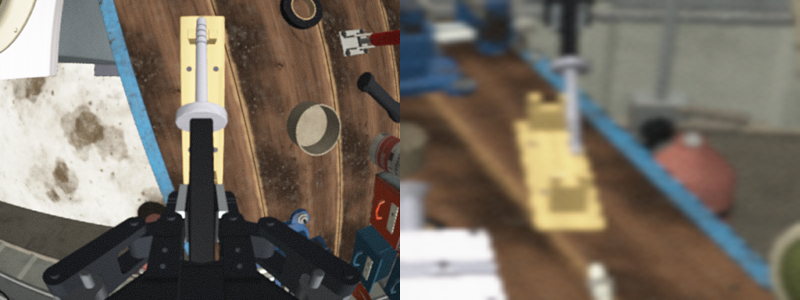

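The wrist view shows the rod pitched down, with its tip at (202,20) just beyond the front saddle at (205,35) and lined up with it. I lower onto it.

```bash
python3 -m jog '[{"linear":[0,0,0.3],"roll":0},{"linear":[0,0,0.3],"roll":0},{"linear":[0,0,0.3],"roll":0},{"linear":[0,0,0.3],"roll":0},{"linear":[0,0,0.2],"roll":0},{"linear":[0,0,0],"roll":0}]' | sed -n '2p;4p'
python3 -m jog '[{"linear":[0,0,0.2],"roll":0},{"linear":[0,0,0.2],"roll":0},{"linear":[0,0,0.2],"roll":0},{"linear":[0,0,0],"roll":0}]' | sed -n '2p;4p'
python3 -c "
from h import *
w=wsmall(); collar(w); go([.4029,-.2345,.031],95.07)"
```

```text
position: [0.4033, -0.2351, 0.126]
ft_force: [-0.7, 0.8, -1.5]
position: [0.4029, -0.235, 0.1011]
ft_force: [-0.9, 2.0, -1.8]
collar rows 100 111 width 55 shank rows 0 120 shank w top 12
t 18.88 TCP [ 0.4031 -0.2352  0.1017] yaw 95.03 units [ 0.02 -0.    1.77] roll -0.01 F [ 0.1  0.8 -1.3] w 0.0156 q [-45  22  99   0  59 -50]
```

```bash
python3 -m jog '[{"linear":[0,0,0.2],"roll":0},{"linear":[0,0,0.2],"roll":0},{"linear":[0,0,0.2],"roll":0},{"linear":[0,0,0.2],"roll":0},{"linear":[0,0,0.2],"roll":0},{"linear":[0,0,0.2],"roll":0},{"linear":[0,0,0],"roll":0}]' | sed -n '2p;4p'
python3 -c "
from h import *
w=wsmall(); collar(w)"
python3 -m jog '[{"linear":[0,0,0.15],"roll":0},{"linear":[0,0,0.15],"roll":0},{"linear":[0,0,0.15],"roll":0},{"linear":[0,0,0.1],"roll":0},{"linear":[0,0,0],"roll":0},{"linear":[0,0,0],"roll":0}]' | sed -n '2p;4p'
python3 -c "
from h import *
w=wsmall(); collar(w); go([.4029,-.2345,.031],95.07)"
```

```text
position: [0.4029, -0.235, 0.0528]
ft_force: [-0.1, 0.3, -1.4]
collar rows 96 110 width 64 shank rows 0 110 shank w top 16
position: [0.4033, -0.2354, 0.0321]
ft_force: [0.3, -0.8, -1.1]
collar rows 0 97 width 19 shank rows 0 98 shank w top 19
t 20.07 TCP [ 0.4033 -0.2354  0.0323] yaw 95.04 units [ 0.02 -0.01  0.03] roll -0.01 F [-0.7  0.4 -2.1] w 0.0155 q [-45  29 103   0  48 -50]
```

```bash
python3 -m jog '[{"linear":[0,0,0],"roll":0},{"linear":[0,0,0],"roll":0},{"linear":[0,0,-0.3],"roll":0},{"linear":[0,0,-0.5],"roll":0},{"linear":[0,0,-0.6],"roll":0},{"linear":[0,0,-0.6],"roll":0},{"linear":[0,0,-0.6],"roll":0},{"linear":[0,0,0],"roll":0},{"linear":[0,0,0],"roll":0}]' -1 60
python3 - <<'E'
from h import *
w=wsmall(); collar(w); cv2.imwrite('pics/lev2.png',w[:,:,::-1])
tin=np.array([.559,-.2055]); y=np.radians(15); d=np.array([np.cos(y),np.sin(y)])
go([*(tin-.18*d),.135],15)
for r in range(70,120,4): print(r,w[r,150:255:4].min(1))
E
```

```text
time_s: 20.82
position: [0.4036, -0.2357, 0.1371]
tool_rot: [[-0.088, 0.996, 0.002], [0.996, 0.088, -0.002], [-0.002, 0.002, -1.0]]
ft_force: [-0.4, -0.0, -2.8]
grip_width: 0.0152
gripper_force: 63.8
collar rows 0 97 width 19 shank rows 0 98 shank w top 18
t 20.87 TCP [ 0.4031 -0.2352  0.1361] yaw 95.03 units [-0.38 -0.49  0.03] roll 16.01 F [-1.2 -0.1 -2.2] w 0.015 q [-45  19  96   0  65 -50]
70 [ 57  56  61  66  76  82  89 160 176 145 186 150 220 220 225 218 174 154
 168 168  89 113  94  77  37  42  42]
74 [ 47  52  60  66  78  77  82 157 170 181 189 150 220 220 226 219 177 181
 168 171  87 108  64  84  44  40  36]
78 [ 51  55  55  65  62  69  78 160 173 182 189 149 221 220 226 219 177 183
 167 171  89 103  80  99  44  47  48]
82 [ 48  61  54  57  70  76  89 159 175 181 190 149 220 222 225 216 177 178
 167 171  91 100 113 105  67  74  44]
86 [ 56  58  61  59  63  70  84 157 175 179 190 149 220 220 227 217 178 179
 166 173  86  88 113  86  61  46  43]
90 [ 47  47  52  48  50  58  57 154 173 182 193 149 218 222 227 215 177 181
 168 173  81  84 110  67  81  46  43]
94 [ 46  46  49  51  54  55  71 130 135 129 122 151 218 222 226 202 126 132
 138 154  84  86 104  92  90  50  43]
98 [ 52  48  58  57  76 125 119 119 117 119 120 119 130 136 130 123 117 118
 119 117 126 160  95 119 109  52  39]
102 [ 49  56  59  59  80 143 162 183 190 203 216 226 223 226 226 225 225 223
 227 230 229 225  90 122  90  73  43]
106 [ 59  52  55  68  79 148 167 184 195 215 224 229 229 226 227 228 231 227
 227 227 229 221  90 105  69 101  46]
110 [ 57  57  60  65  67 146 170 192 209 217 220 222 224 222 225 224 226 228
 229 227 227 216  90  91  83 110  66]
114 [ 45  55  63  69  62  83 145 194 204 209 219 228 225 225 225 226 224 222
 227 229 175  91  86  88 101 116  77]
118 [ 47  56  61  67  59  56  63 126 177 107  47  56  58  56  57  54  38 179
 164 168  64  67  83  87 104  98  86]
```

```bash
python3 -m jog '[{"linear":[0,0,0],"roll":0.5},{"linear":[0,0,0],"roll":1},{"linear":[0,0,0],"roll":1},{"linear":[0,0,0],"roll":1},{"linear":[0,0,0],"roll":1},{"linear":[0,0,0],"roll":1},{"linear":[0,0,0],"roll":1},{"linear":[0,0,0],"roll":1},{"linear":[0,0,0],"roll":1},{"linear":[0,0,0],"roll":1},{"linear":[0,0,0],"roll":1},{"linear":[0,0,0],"roll":1}]' | sed -n '2p;4p'
python3 -m jog '[{"linear":[0,0,0],"roll":1},{"linear":[0,0,0],"roll":1},{"linear":[0,0,0],"roll":1},{"linear":[0,0,0],"roll":1},{"linear":[0,0,0],"roll":0.5},{"linear":[0,0,0],"roll":0},{"linear":[0,0,0],"roll":0}]' | sed -n '2p;4p'
python3 - <<'E'
from h import *
tin=np.array([.559,-.2055]); y=np.radians(15); d=np.array([np.cos(y),np.sin(y)])
go([*(tin-.176*d),.135],15)
E
```

```text
position: [0.4028, -0.235, 0.1349]
ft_force: [0.8, -0.3, -1.4]
position: [0.403, -0.2351, 0.1353]
ft_force: [-0.0, -0.8, -0.9]
t 22.45 TCP [ 0.403  -0.2351  0.1353] yaw 15.12 units [-0.44  0.29  0.01] roll 0.02 F [-0.  -0.8 -0.9] w 0.0149 q [-45  20  96   0  65  30]
```

```bash
python3 -m jog '[{"linear":[-0.15,0.1,0],"roll":0},{"linear":[-0.15,0.1,0],"roll":0},{"linear":[-0.14,0.09,0],"roll":0},{"linear":[0,0,0],"roll":0},{"linear":[0,0,0],"roll":0},{"linear":[0,0,0],"roll":0}]' | sed -n '1,2p;4,6p'
python3 - <<'E'
from h import *
go([.559,-.2055,.135],15)
s=env.observe(); R=np.array(s['tool_rot']); h=np.array(s['position'])-R[:,2]*.0187
cs=optics.calibration('side'); ct=optics.calibration('top'); 
for n in ('side','top'):
    im=optics.get_image(n); c=optics.calibration(n); old=np.load(f'pics/{n}.npy')
    tip=proj(c,h+R[:,0]*.176); col=proj(c,h+R[:,0]*.066)
    df=np.abs(im.astype(int)-old).max(2)>25
    x0,x1=sorted([int(tip[0]),int(col[0])]); y0,y1=sorted([int(tip[1]),int(col[1])])
    print(n,'pred tip',tip.round(1),'collar',col.round(1),'tin ctr',proj(c,[.559,-.2055,.042]).round(1))
    for x in range(x0-10,x1+8,3):
        r=np.where(df[y0-15:y1+16,x])[0]; print(x,(r.min()+y0-15,r.max()+y0-15,len(r)) if len(r) else None)
E
```

```text
time_s: 22.95
position: [0.3893, -0.2514, 0.1365]
ft_force: [0.1, 0.7, -1.1]
grip_width: 0.0149
gripper_force: 63.7
t 22.95 TCP [ 0.3893 -0.2514  0.1365] yaw 15.01 units [ 4.39 -0.01  0.04] roll 0.0 F [ 0.1  0.7 -1.1] w 0.0149 q [-48  19  96   0  65  27]
side pred tip [268.  158.8] collar [297.4 156.3] tin ctr [268.  185.6]
258 None
261 None
264 None
267 (np.int64(156), np.int64(159), 4)
270 (np.int64(156), np.int64(160), 5)
273 (np.int64(156), np.int64(159), 4)
276 (np.int64(156), np.int64(159), 4)
279 (np.int64(156), np.int64(159), 4)
282 (np.int64(155), np.int64(159), 5)
285 (np.int64(155), np.int64(159), 5)
288 (np.int64(155), np.int64(158), 4)
291 (np.int64(155), np.int64(158), 4)
294 (np.int64(154), np.int64(158), 5)
297 (np.int64(151), np.int64(161), 11)
300 None
303 (np.int64(153), np.int64(160), 8)
top pred tip [355.8 187.6] collar [370.5 227.7] tin ctr [346.4 195.6]
345 None
348 None
351 None
354 None
357 (np.int64(186), np.int64(195), 10)
360 (np.int64(189), np.int64(204), 16)
363 (np.int64(198), np.int64(213), 16)
366 (np.int64(205), np.int64(231), 20)
369 (np.int64(214), np.int64(234), 20)
372 (np.int64(223), np.int64(242), 20)
375 (np.int64(225), np.int64(242), 18)
```

The side view puts the tip at (267,158) and the collar at (297,156), within a pixel of the prediction. The rod is level to about 1° and its tip is over the tin, so I hand the job in.

```bash
python3 -m jog '[{"linear":[0,0,0],"roll":0},{"linear":[0,0,0],"roll":0},{"linear":[0,0,0],"roll":0},{"linear":[0,0,0],"roll":0}]' | sed -n '1,2p;4,6p'
python3 -c "
from rig import env
print(env.close_job())"
```

```text
time_s: 23.38
position: [0.3895, -0.2512, 0.1364]
ft_force: [0.1, 0.4, -1.6]
grip_width: 0.0146
gripper_force: 63.7
the job is handed in; nothing more can be done
None
```

I handed the job in at 23.4 s, with no verdict returned: the hasp is closed, the rod was seated in the tube and drawn out, and it is held level and still about 15 cm above the worktop with its tip over the grey tin.

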